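# Close a sprung casting mold and keep it pressed shut

## Task

Somebody left the rinsing basket standing on the lower half of the small aluminium casting mold: hang it by its wire bail on the hook of the stand and let go of it. Then set the loose upper half on the lower half's two dowels (big hole over big dowel) and press it down against the springs until the halves meet flush; finish while still holding the mold pressed shut, with the basket still on its hook. Leave the oil bottle, the jar and the soldering block alone.

Things in the scene. Friction and masses are not known exactly. Their poses are not given: they have to be found in the camera images.
- mold_lower: Lower mold half, fixed: aluminium block 110 (x) x 50 (y) mm on a steel foot 150 x 76 x 8 mm. Origin: centre of the foot's underside, on the bench; z up, x along the long side. Flat parting face 35 mm above the bench. On it stand two fixed dowels 14 mm tall with coned tips, at x = +42 (big) and x = -42 mm (small), y = 0, and four sprung brass ejector pins (see lower_face).
- lower_face (a point): Centre of the parting face, 35 mm above the bench. Four 7 mm brass pins at x = +-30, y = +-17 mm stick 5 mm out of it on springs. They carry the upper half's weight 5 mm clear of the face, start to give at 6.4 N in all and are flush at 14.4 N (weight included: about 10 to 12 N of push). Let go, they lift the upper half again.
- dowel_big (a point): Foot of the 10 mm thick steel dowel, on its axis, at the height of the parting face.
- dowel_small (a point): Foot of the 7 mm thick steel dowel, on its axis, at the height of the parting face.
- mold_upper: Loose upper mold half, lying flat on the bench, right way up: aluminium block 110 (x) x 50 (y) x 26 (z) mm, about 0.35 kg, with two through holes at y = 0: 11.5 mm wide at x = +42, 8.5 mm at x = -42 mm; it fits one way round. Origin: centre of its underside; z up. Grip it across its 50 mm width (y).
- upper_face (a point): Centre of the upper half's underside; it meets lower_face when shut.
- hole_big (a point): Centre of the 11.5 mm hole at the underside.
- hole_small (a point): Centre of the 8.5 mm hole at the underside.
- basket: Steel rinsing basket, 0.08 kg, standing upright on the lower half between the dowels: round cup 44 mm across, 34 mm tall; rigid arched bail of 4 mm wire in its y-z plane, 41 mm wide; above the bail a black grip tab 22 (x) x 10 (y) x 40 (z) mm, 78 to 118 mm up, to pinch along y. Origin: centre of its underside, z up. The hook passes through the bail along x, from either side.
- bail_top (a point): Underside of the bail's crown in the middle, 76 mm above the basket's underside: rests on the hook.
- basket_tab (a point): Point to grip on the tab, 104 mm above the basket's underside.
- hook_stand: Stand fixed to the bench left or right of the mold: steel foot x -35 to +95, 80 wide (y), 12 mm tall; post 12 mm thick at x = +75, 135 mm tall; from it a round arm 8 mm thick runs level along -x, its top 135 mm up, to x = -22 mm, and turns up into a tip at x = -28 mm, 148 mm high. Origin: on the bench under the seat. -x faces roughly to the robot.
- hook_seat (a point): Top of the hook's arm where the bail is best hung (anywhere along the arm will do), 22 to 28 mm behind the upturned tip, 135 mm above the bench; axes as hook_stand.
- hook_tip (a point): Top of the hook's upturned tip.
- oil_bottle: Bystander: white plastic bottle, 44 mm across, 100 mm tall, standing. Origin: centre of its underside.
- jar: Bystander: glass jar with white cap, 50 mm across, 60 mm tall. Origin: centre of its underside.
- solder_block: Bystander: dark soldering block 60 x 100 x 24 mm with a ring on it, beyond the mold. Origin: centre of its underside.
Not all that is in view belongs to the job. Leave any orange look-alike of the mold_lower alone.

How it is judged:
By the outcome, as a careful person would: the job done as asked, in the order asked, and still so for the second after the job is handed in, while the arm keeps its last pose, push and grip.
It also fails if it takes over 67 s, if anything falls off the work surface, if the arm or the gripper's body presses on something with over 40 N, if the wrist force passes 120 N, or if a joint passes its speed limit or range.

## Robot

A 6-joint arm with a two-finger parallel gripper is mounted at the origin on the work surface. World frame = base frame: x ahead of the robot, y to its left, z up, the work surface at z = 0. Lengths are in mm, angles in rad, forces in N, time in s.
With the tool pointing down it reaches from about 350 to 875 mm from the base axis. Payload 4.2 kg.
Tool frame: the origin (TCP) lies between the finger pads; the fingertips stand 25 mm ahead of it and the grasp point (between the pads) lies 6 mm ahead of it; z points along the fingers, y is the line along which they close (so a half turn about z gives the same grasp; the last joint's range is limited). The gripper opens to 85 mm and grips with 20 to 120 N. Pads are 22 mm wide; open, the fingers measure 114 mm over their backs; the gripper's body (76 mm by 85 mm) begins 54 mm behind the grasp point. The pads swing forward as they close: fully open they stand 13 mm farther back than shut.
Start: joints at [0.259, 0.385, 0.008, 0, -1.194, -0.259], TCP at [624.979, 0.025, 256.312] pointing down, gripper open.
Joint ranges: [-3.14, 3.14], [-1.21, 2.06], [-1.07, 1.41], [-3.16, 2.05], [-2.99, -0.16], [-3.1, 3.1]. Speed limits (rad/s): [2.79, 2.79, 3.14, 3.14, 3.14, 3.14].

## Interface

Orientations are given as a unit quaternion [x, y, z, w].
In Python, from bench import arm gives the robot as it stands.
- The arm moves only by the shell command python3 -m pendant 'ROWS'. ROWS is JSON, a list of rows, each a list of 7 numbers: the shift along the tool's x, y, z in m, then the turn, a rotation vector about the tool's x, y, z in degrees, then the finger opening in m, from 0 to 0.0854. In form: [[x, y, z, wx, wy, wz, fingers], ...]. A call has 1 to 12 rows; each row shifts and turns the commanded pose from where the row before left it, along the tool's axes as they then stand; what a row does not reach is not made up. A row lasts 1/10 s, in which the tool goes at most 50 mm and 8.59 degrees, less where a joint would pass 70% of its speed; a pose out of reach is approached as far as the arm can. A call is refused whole if a number of a shift passes 0.05 or a number of a turn 8.59, either way. A call with a gripper value outside its range is refused whole. The fingers move at their own pace and stop on an object; the grip force is fixed at half the most. Time passes only in rows, so rows that do not move let the fingers close. It gives the time, the measured TCP pose, the force, the opening and the grip force at its end, in the units of the state.
- arm.read_state(): the state, without advancing time (a new reading comes with each control period).
- arm.get_image(name): name is "scene" or "side" or "wrist"; returns a dict with "image" (400x640x3 uint8, red, green, blue), "fx", "fy", "cx", "cy" (pixels), "xyz" and "rotation" of the camera in the world. Camera axes: x right, y down, z forward; pixel columns grow to the right and rows downward; lengths in mm; the calibration is good to about 2 mm. A picture is of the moment at which its call begins. There is no depth.
- arm.job_done(): hands the job in; it is judged then, once.
The state is a dict: "clock": time; "joints": joint angles; "joint_vel": joint speeds; "joint_efforts": joint torques, N m; "position": TCP position; "ee_rot": TCP orientation; "contact_force": force on the tool from outside, world axes, zero at the start; "wrist_torque": the same for the moment, N m; "gripper_width": finger opening in mm; "grasp_force": force on a finger pad.
Only numpy, scipy, OpenCV 4.12 (cv2) and the standard library are available. Lean on these libraries where they do the work, as an engineer would, in place of code of your own. Each camera call takes 0.05 s, during which the arm holds its last target. There are 200 camera calls.

## Working session

There is one attempt and no reset: what is moved stays moved. The work goes in short steps, Python scripts to look and compute and a shell command to move; the robot and the scene stay as the last step left them, time stands still between calls to the robot, and variables do not carry over. Pictures are saved under pics/ and viewed, at most 10 in all, crops included, and the job is handed in when it is done.

```bash
mkdir -p pics; ls; python3 - <<'E'
from bench import arm
import cv2
s=arm.read_state();print(s)
import numpy as np,pickle
d={}
for n in("scene","side","wrist"):
    r=arm.get_image(n);d[n]=r
    cv2.imwrite(f"pics/{n}0.png",r["image"][:,:,::-1]);print(n,r["fx"],r["fy"],r["cx"],r["cy"],r["xyz"],np.array(r["rotation"]).round(3).tolist())
pickle.dump(d,open("v0.pkl","wb"))
E
```

```text
pics
{'clock': 0.0, 'joints': array([ 2.58576491e-01,  3.85568571e-01,  6.63824484e-03, -4.71756365e-04,
       -1.19397958e+00, -2.58626985e-01]), 'joint_vel': array([ 0.00103318,  0.00134773,  0.00040845,  0.00152254,  0.0030196 ,
       -0.00032235]), 'joint_efforts': array([-9.55001960e-04, -3.92286408e+01,  1.88399577e+01,  4.18616563e+00,
       -4.72148502e-03,  8.27910434e-07]), 'position': array([6.24484777e+02, 3.40015528e-03, 2.55223161e+02]), 'ee_rot': array([-0.70702698,  0.70718575,  0.00072083, -0.00080329]), 'contact_force': array([-0.39636366, -0.35174125,  0.59031764]), 'wrist_torque': array([-0.05309288,  0.00514396,  0.00016434]), 'grasp_force': 0.0, 'gripper_width': 85.58178170953529}
scene 454.07514576929697 454.07514576929697 317.22300805183824 199.5350672672943 [1172.04913994 -455.91671476  626.31568027] [0.794, 0.38, -0.218, -0.422]
side 456.8748251995306 456.8748251995306 320.3498865346356 202.6225131388688 [ 399.51435354 -879.44602189  703.2474479 ] [0.881, -0.071, 0.042, -0.465]
wrist 283.222178850217 283.222178850217 319.83238072902685 201.50783840551446 [624.00573626 -73.10575802 374.0996004 ] [-0.0, 0.989, 0.147, -0.001]
```

View pics/scene0.png

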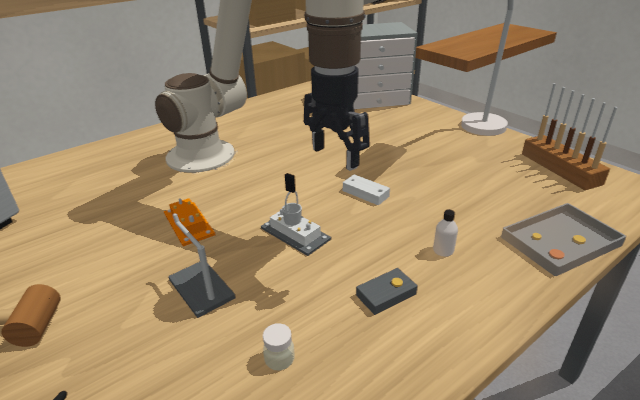

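View pics/side0.png

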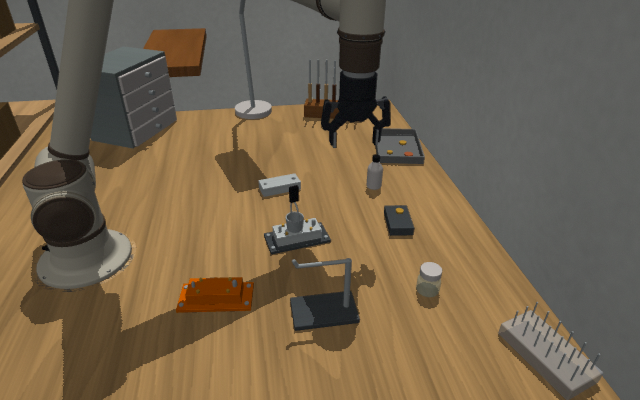

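View pics/wrist0.png

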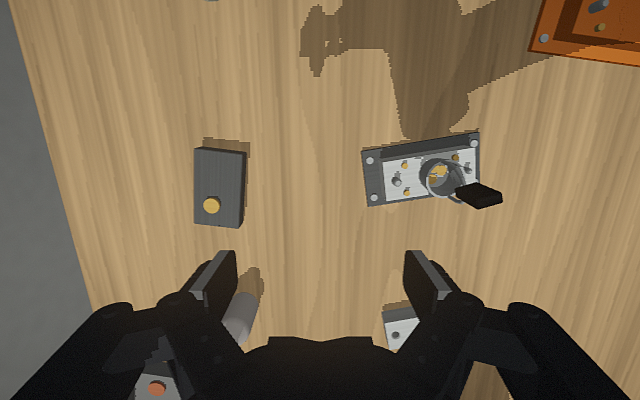

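```bash
cat > h.py <<'E'
import numpy as np,cv2,pickle
from scipy.spatial.transform import Rotation as R
def ray(c,p):
    d=np.array([(p[0]-c["cx"])/c["fx"],(p[1]-c["cy"])/c["fy"],1.])
    d=R.from_quat(c["rotation"]).apply(d); return np.array(c["xyz"]),d/np.linalg.norm(d)
def plane(c,p,z):
    o,d=ray(c,p); return o+d*(z-o[2])/d[2]
def proj(c,X):
    v=R.from_quat(c["rotation"]).inv().apply(np.atleast_2d(X)-np.array(c["xyz"]))
    return np.c_[c["fx"]*v[:,0]/v[:,2]+c["cx"],c["fy"]*v[:,1]/v[:,2]+c["cy"]]
def tri(*obs):
    A=np.zeros((3,3));b=np.zeros(3);rs=[ray(*o) for o in obs]
    for o,d in rs:
        M=np.eye(3)-np.outer(d,d);A+=M;b+=M@o
    X=np.linalg.solve(A,b); return X,[np.linalg.norm(np.cross(X-o,d)) for o,d in rs]
def crop(c,x,y,w,h,k):
    im=cv2.resize(c["image"][y:y+h,x:x+w,::-1],None,fx=k,fy=k,interpolation=cv2.INTER_CUBIC)
    for i in range(0,w,20): cv2.putText(im,str(x+i),(i*k,9),0,.32,(0,0,255),1);cv2.line(im,(i*k,10),(i*k,14),(0,0,255),1)
    for i in range(20,h,20): cv2.putText(im,str(y+i),(0,i*k+4),0,.32,(0,0,255),1);cv2.line(im,(24,i*k),(28,i*k),(0,0,255),1)
    return im
E
python3 - <<'E'
from h import *
np.set_printoptions(suppress=True,precision=1)
d=pickle.load(open("v0.pkl","rb"))
S,D,W=d["scene"],d["side"],d["wrist"]
print("tab",tri((S,(290,183)),(D,(294,193)),(W,(479,195))))
print("hook tip",tri((S,(178,217)),(D,(295,263))))
print("post top",tri((S,(203,246)),(D,(348,261))))
print("upper",[plane(c,p,26) for c,p in((S,(367,185)),(D,(279,182)))])
print("lower",[plane(c,p,35) for c,p in((S,(297,225)),(D,(297,229)),(W,(432,173)))])
a=crop(S,160,165,240,145,3); cv2.imwrite("pics/cs.png",a)
a=crop(D,240,160,140,170,3); b=crop(W,350,110,160,170,2)
z=np.zeros((510,420+320,3),np.uint8);z[:510,:420]=a;z[:340,420:]=b;cv2.imwrite("pics/cd.png",z)
E
```

```text
tab (array([486.6,  -7.4, 133.4]), [np.float64(1.3138486331952275), np.float64(2.04652113133252), np.float64(3.1580552564838906)])
hook tip (array([ 461.4, -246.1,  137.5]), [np.float64(2.4884585962420944), np.float64(2.488458596242127)])
post top (array([ 561.4, -246. ,  129.6]), [np.float64(3.3172056908559444), np.float64(3.317205690855898)])
upper [array([473.9, 231.1,  26. ]), array([470.1, 217.8,  26. ])]
lower [array([507.2,  -9.9,  35. ]), array([492.3, -16.2,  35. ]), array([487.1,  -6.6,  35. ])]
```

View pics/cs.png

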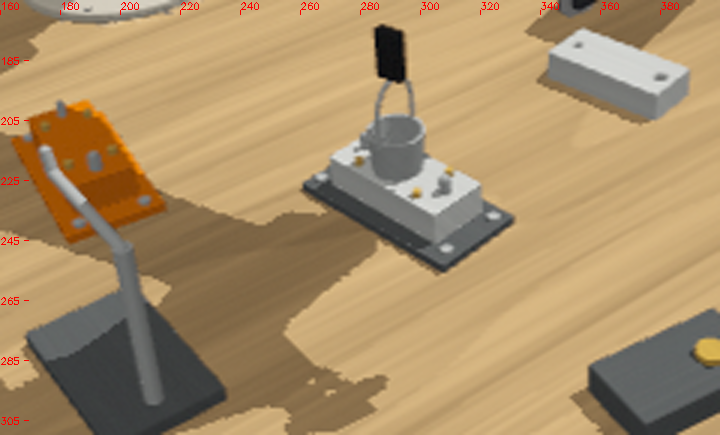

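View pics/cd.png

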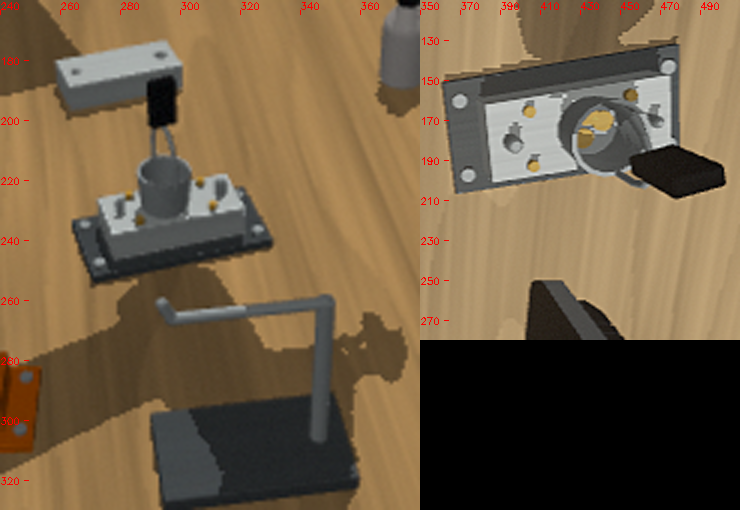

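The wrist view has the big dowel at (397,180), at the mold's +x end. In the scene view there are two mold-like bases: the aluminium one at (297,225) on a dark foot with the basket on it, and an orange one at (188,222). The first fits the description and the crop confirms it. The loose upper half is at (367,188) with its big hole at the +x end. The hook arm runs from its tip at (175,216) to the post at (203,246).

```bash
python3 -m pendant '[[0,0,0,0,0,8.2,0.085],[0,0,0,0,0,8.2,0.085],[0,0,0,0,0,8.2,0.085],[0,0,0,0,0,8.2,0.085],[0.02,0,0,0,0,8.2,0.085],[0.02,0,0,0,0,8.2,0.085],[0.02,0,0,0,0,8.2,0.085],[0.02,0,0,0,0,8.2,0.085],[0.02,0,0,0,0,8.2,0.085],[0.02,0,0,0,0,8.2,0.085],[0.02,0,0,0,0,8,0.085],[0,0,0,0,0,0,0.085]]'
python3 - <<'E'
from bench import arm
from h import *
s=arm.read_state();print(s["clock"],s["position"],s["ee_rot"],s["joints"])
w=arm.get_image("wrist");pickle.dump(w,open("w1.pkl","wb"));print(w["xyz"],w["rotation"])
E
python3 -m pendant '[[0.02,0.02,0,0,0,0,0.085],[0.02,0.04,0,0,0,0,0.085],[0,0.04,0,0,0,0,0.085],[0,0.04,0,0,0,0,0.085],[0,0.04,0,0,0,0,0.085],[0,0.03,0,0,0,0,0.085],[0,0,0,0,0,0,0.085],[0,0,0,0,0,0,0.085]]'
python3 - <<'E'
from bench import arm
from h import *
s=arm.read_state();print(s["clock"],s["position"],s["ee_rot"],s["joints"])
w=arm.get_image("wrist");pickle.dump(w,open("w2.pkl","wb"));print(w["xyz"],w["rotation"])
w1=pickle.load(open("w1.pkl","rb"))
z=np.zeros((600,800,3),np.uint8)
a=cv2.resize(w1["image"][100:300,120:520,::-1],None,fx=2,fy=2,interpolation=2);z[:300]=cv2.resize(w1["image"][90:330,:,::-1],(800,300),interpolation=2)
z[300:]=cv2.resize(w["image"][90:330,:,::-1],(800,300),interpolation=2)
cv2.imwrite("pics/w12.png",z)
E
```

```text
clock: 1.35
position: [509.7, -72.8, 256.4]
ee_rot: [0.001, 1.0, 0.0, -0.0]
contact_force: [0.8, 0.0, 0.3]
gripper_width: 85.0
grasp_force: 0.0
1.35 [509.65223592 -72.78233108 256.41524946] [ 8.17448893e-04  9.99999528e-01  1.85560444e-04 -4.90722703e-04] [ 1.73464389e-01  1.97460801e-01 -2.57425519e-01 -5.96058943e-04
 -1.11681230e+00 -1.74563397e+00]
[435.61382977 -72.44637164 375.23581193] [0.70005612 0.69916564 0.10348078 0.10188505]
clock: 2.2
position: [472.2, 138.6, 255.9]
ee_rot: [-0.001, 1.0, -0.0, -0.0]
contact_force: [-0.1, 0.2, 0.4]
gripper_width: 85.3
grasp_force: 0.0
2.2 [472.15108991 138.5788277  255.92503144] [-1.45413159e-03  9.99998876e-01 -2.21044464e-04 -2.90957630e-04] [ 6.16252137e-01  1.58076015e-01 -3.08758165e-01  2.85372344e-05
 -1.10469250e+00 -2.18415303e+00]
[398.09859645 138.67710416 374.73508778] [0.69837744 0.70079238 0.10359076 0.10211727]
```

View pics/w12.png

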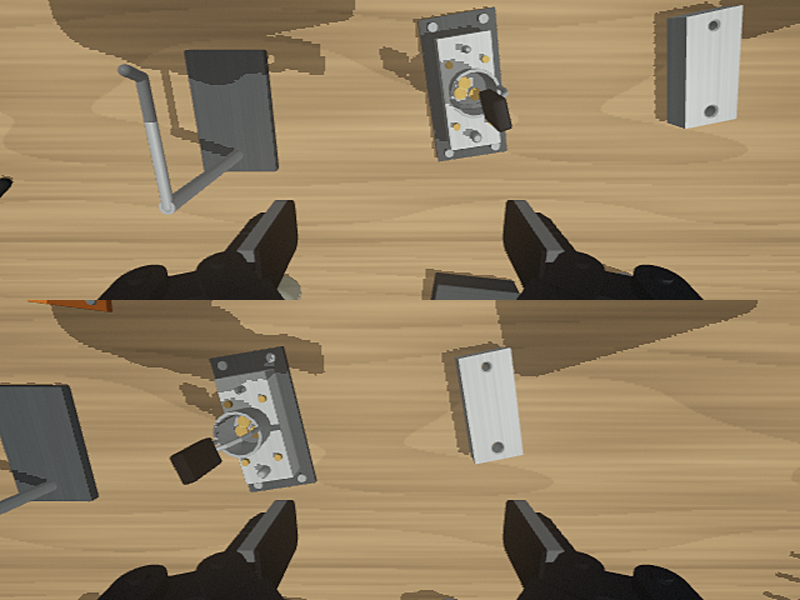

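In both wrist views the upper half's holes are small top, big bottom (w2: (389,143), (398,208)). The lower mold is at about (195,185) in w2, and the tab silhouette is black. The hook stand is left of the mold.

```bash
cat > tab.py <<'E'
from h import *
from scipy.optimize import minimize
def mask(c,X,r,thr=45):
    p=proj(c,X)[0].astype(int); m=(c["image"].max(2)<thr).astype(np.uint8)
    w=np.zeros_like(m);x0,y0=max(p[0]-r,0),max(p[1]-r,0);w[y0:p[1]+r,x0:p[0]+r]=1;m*=w
    n,l,st,_=cv2.connectedComponentsWithStats(m); return (l==1+np.argmax(st[1:,4])).astype(np.uint8)
def box(q,s):
    g=np.array([[i,j,k] for i in(-1,1) for j in(-1,1) for k in(-1,1)])*np.array(s)/2
    return R.from_euler("z",q[3]).apply(g)+q[:3]
def fit(views,q0,s,r):
    K=4
    ms=[cv2.resize(mask(c,q0[:3],r),None,fx=K,fy=K,interpolation=1) for c in views]
    def cost(q):
        t=0
        for c,m in zip(views,ms):
            h=cv2.convexHull(((proj(c,box(q,s))+.5)*K).astype(np.float32)).astype(int)
            im=np.zeros_like(m);cv2.fillConvexPoly(im,h,1)
            t+=1-(im&m).sum()/max((im|m).sum(),1)
        return t/len(ms)
    best=min((minimize(cost,np.r_[q0[:3],a],method="Nelder-Mead",options=dict(initial_simplex=np.r_[q0[:3],a]+np.vstack([np.zeros(4),np.diag([6,6,6,.2])]),maxiter=300)) for a in(-.35,0,.35,.8,-.8)),key=lambda o:o.fun)
    return best.x,best.fun,[int(m.sum()/K/K) for m in ms]
E
python3 - <<'E'
from tab import *
np.set_printoptions(suppress=True,precision=2)
d=pickle.load(open("v0.pkl","rb"));w1=pickle.load(open("w1.pkl","rb"));w2=pickle.load(open("w2.pkl","rb"))
q0=np.array([486.6,-7.4,133,0])
print(fit([w1,w2],q0,(22,10,40),40)); print(fit([w1,w2,d["scene"],d["side"]],q0,(22,10,40),30))
P=lambda x,y:(x/1.25,y/1.25+90)
Q=lambda x,y:(x/1.25,(y-300)/1.25+90)
def holes(c,p,r=7):
    x,y=map(int,p);g=c["image"][y-r:y+r+1,x-r:x+r+1].astype(float).mean(2);w=np.clip(np.percentile(g,75)-25-g,0,None)
    yy,xx=np.mgrid[-r:r+1,-r:r+1];return np.array([x+(w*xx).sum()/w.sum(),y+(w*yy).sum()/w.sum()])
for n,a,b in (("hs",P(713,25),Q(486,366)),("hb",P(711,111),Q(497.5,447))):
    a,b=holes(w1,a),holes(w2,b);print(n,a,b,tri((w1,a),(w2,b)))
for n,a,b in (("c1",P(743,5),Q(511,348)),("c2",P(735,118),Q(523,456)),("c3",P(685,128),Q(474,464)),
 ("ds",P(464,48),Q(239,389)),("db",P(472,134),Q(263,472))): print(n,tri((w1,a),(w2,b)))
z=np.zeros((600,800,3),np.uint8)
z[:320,:400]=crop(w1,330,85,100,80,4)[:,:400];z[:320,400:]=crop(w2,135,120,100,80,4)
z[320:600,:400]=crop(w1,520,85,100,70,4);z[320:600,400:]=crop(w2,350,140,100,70,4)
cv2.imwrite("pics/z1.png",z)
E
```

```text
(array([486.06,  -6.87, 132.16,   0.48]), np.float64(0.6884903852950863), [38, 567])
(array([487.04,  -8.39, 131.51,  -0.14]), np.float64(0.4545994669861108), [38, 567, 142, 138])
hs [570.57 109.78] [388.68 142.81] (array([428.32, 222.48,  26.87]), [np.float64(0.03268945731204713), np.float64(0.03268945731209601)])
hb [568.24 178.27] [397.86 207.45] (array([510.24, 240.35,  26.9 ]), [np.float64(0.0810843147841951), np.float64(0.08108431478408795)])
c1 (array([411.2 , 244.9 ,  27.75]), [np.float64(0.1778036356815481), np.float64(0.1778036356815785)])
c2 (array([519.03, 267.46,  27.35]), [np.float64(1.049104505302643), np.float64(1.0491045053027253)])
c3 (array([527.96, 216.77,  29.81]), [np.float64(0.25547358495048217), np.float64(0.25547358495044936)])
ds (array([449.03, -12.68,  40.23]), [np.float64(0.3445098285196336), np.float64(0.3445098285195504)])
db (array([532.79,   0.11,  38.31]), [np.float64(1.509187309247131), np.float64(1.5091873092471313)])
```

View pics/z1.png

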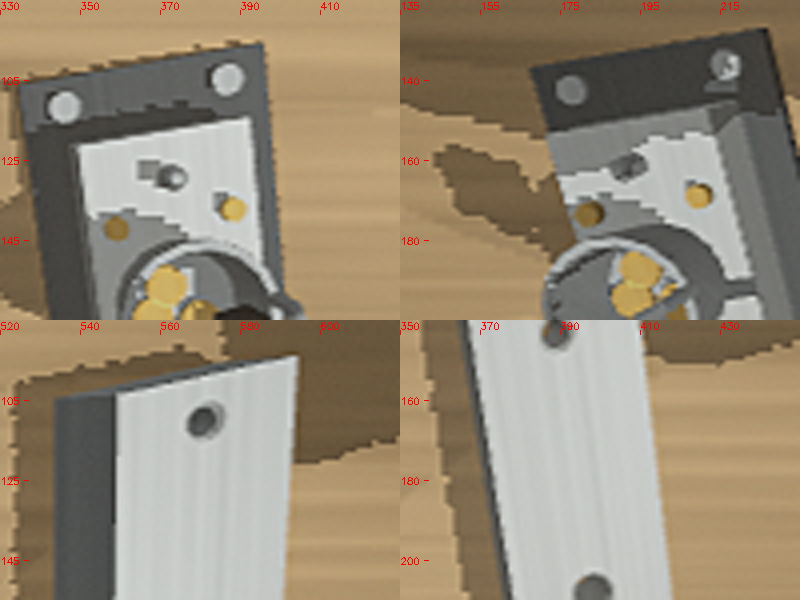

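```bash
python3 - <<'E'
from tab import *
np.set_printoptions(suppress=True,precision=2)
d=pickle.load(open("v0.pkl","rb"));w1=pickle.load(open("w1.pkl","rb"));w2=pickle.load(open("w2.pkl","rb"))
q0=np.array([486.6,-7.4,133,0])
print(fit([w2,d["wrist"]],q0,(22,10,40),38))
print(fit([w2,d["wrist"],d["scene"],d["side"]],q0,(22,10,40),38))
print(w1["image"][180:186:2,388:404:3].max(2))
# hook stand points
S,D=d["scene"],d["side"]
P=lambda x,y:(x/1.25,y/1.25+90)
for n,s,dd,w in(("tip",(174.7,216),(293.5,260.5),P(124,70)),("posttop",(202,246.5),(349,259.5),P(167,208))):
    print(n,tri((S,s),(D,dd),(w1,w)),tri((D,dd),(w1,w))[0])
E
```

```text
(array([485.27,  -6.74, 132.36,   0.15]), np.float64(0.29229156314869514), [567, 831])
(array([486.46,  -7.27, 132.57,   0.02]), np.float64(0.2805210303445837), [567, 831, 142, 138])
[[41 46 51 58 61 66]
 [34 47 45 56 60 65]
 [45 46 45 52 59 65]]
tip (array([ 458.89, -249.48,  143.35]), [np.float64(0.41514676033799536), np.float64(0.5906669522528115), np.float64(0.7268392522341842)]) [ 458.75 -249.45  143.74]
posttop (array([ 563.04, -248.02,  132.65]), [np.float64(1.8646752375779025), np.float64(1.7177243673882414), np.float64(0.7784665601196789)]) [ 563.46 -249.31  131.62]
```

```bash
python3 -m pendant '[[0,-0.03,0,0,0,0,0.085],[0,-0.04,0,0,0,0,0.085],[0,-0.04,0,0,0,0,0.085],[-0.01,-0.036,0,0,0,0,0.085],[0,0,0,0,0,0,0.085],[0,0,0,0,0,0,0.085]]'
python3 - <<'E'
from bench import arm
from tab import *
np.set_printoptions(suppress=True,precision=2)
d=pickle.load(open("v0.pkl","rb"));w2=pickle.load(open("w2.pkl","rb"))
s=arm.read_state();print(s["clock"],s["position"],s["ee_rot"])
w=arm.get_image("wrist");pickle.dump(w,open("w3.pkl","wb"))
q0=np.array([486.6,-7.4,133,0])
print(fit([w],q0,(22,10,40),45)[2])
q=fit([w,w2,d["scene"],d["side"]],q0,(22,10,40),38);print(q)
outs=[]
for c,k in((w,6),(w2,6),(d["scene"],6),(d["side"],6)):
    x,y=proj(c,q0[:3])[0].astype(int); x0,y0=max(x-33,0),max(y-25,0)
    im=crop(c,x0,y0,66,50,k)
    h=cv2.convexHull((proj(c,box(q[0],(22,10,40)))).astype(np.float32))
    cv2.polylines(im,[((h-[x0-.5,y0-.5])*k).astype(int)],True,(0,255,0),1)
    mm=mask(c,q0[:3],38)[y0:y0+50,x0:x0+66];mm=cv2.resize(mm,None,fx=k,fy=k,interpolation=0)
    cs,_=cv2.findContours(mm,0,2);cv2.drawContours(im,cs,-1,(255,0,255),1)
    outs.append(im)
cv2.imwrite("pics/t.png",np.vstack([np.hstack(outs[:2]),np.hstack(outs[2:])]))
E
```

```text
clock: 2.85
position: [481.7, -10.0, 256.2]
ee_rot: [0.002, 1.0, 0.0, -0.0]
contact_force: [0.2, 0.1, 0.9]
gripper_width: 85.4
grasp_force: 0.0
2.85 [481.72 -10.   256.24] [ 0.  1.  0. -0.]
[27]
(array([487.1 ,  -8.49, 131.29,  -0.14]), np.float64(0.45471726039418275), [27, 567, 142, 138])
```

View pics/t.png

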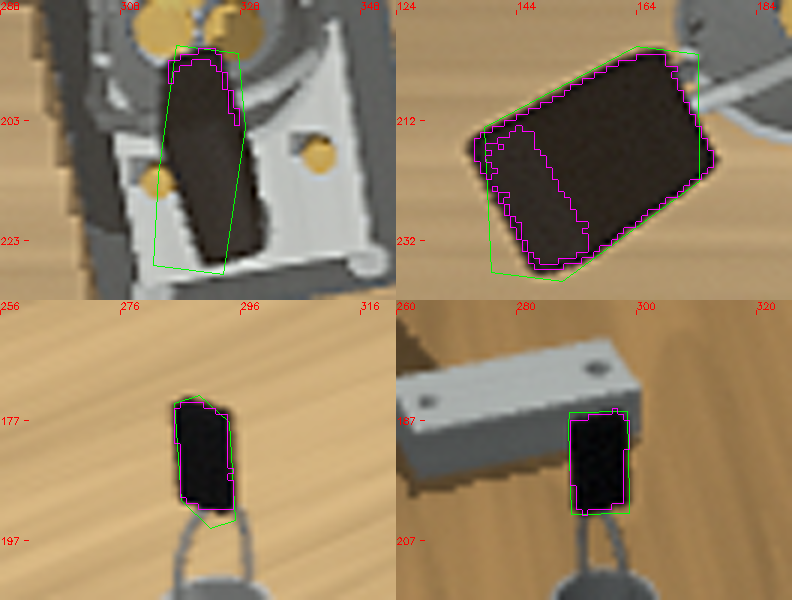

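The tab is well visible in all four views, but the threshold was too low in the wrist views. I'll refit.

```bash
sed -i 's/def mask(c,X,r,thr=45)/def mask(c,X,r,thr=56)/; s/c\["image"\].max(2)<thr/c["image"].astype(int).sum(2)<thr*(2.8 if c["fx"]<300 else 2.2)/' tab.py
python3 - <<'E'
from tab import *
np.set_printoptions(suppress=True,precision=2)
d=pickle.load(open("v0.pkl","rb"));w2=pickle.load(open("w2.pkl","rb"));w=pickle.load(open("w3.pkl","rb"))
q0=np.array([486.6,-7.4,133,0])
for v in([w,w2],[w2,d["scene"],d["side"]],[w,w2,d["scene"],d["side"]]): print(fit(v,q0,(22,10,40),38))
E
```

```text
(array([486.36,  -6.71, 131.03,   0.22]), np.float64(0.21648134992583795), [346, 887])
(array([486.94,  -8.67, 131.98,  -0.11]), np.float64(0.1775510024585376), [887, 144, 144])
(array([486.35,  -7.  , 130.49,   0.19]), np.float64(0.23464572873614653), [346, 887, 144, 144])
```

```bash
python3 -m pendant '[[-0.0046,0.003,0.01,0,0,0,0.085],[0,0,0.02,0,0,-5.75,0.085],[0,0,0.03,0,0,-5.75,0.07],[0,0,0.025,0,0,0,0.06],[0,0,0.015,0,0,0,0.05],[0,0,0.009,0,0,0,0.05],[0,0,0,0,0,0,0.05],[0,0,0,0,0,0,0.05]]'
python3 - <<'E'
from bench import arm
from tab import *
w=arm.get_image("wrist");pickle.dump(w,open("w4.pkl","wb"))
a=arm.get_image("side");b=arm.get_image("scene")
x,y=proj(a,[486,-7,130])[0].astype(int);u,v=proj(b,[486,-7,130])[0].astype(int)
A=crop(a,x-40,y-45,80,90,5);B=crop(b,u-40,v-45,80,90,5)
cv2.imwrite("pics/g.png",np.hstack([A,B]))
E
```

```text
clock: 3.7
position: [486.9, -4.8, 147.7]
ee_rot: [-0.101, 0.995, -0.0, 0.0]
contact_force: [-0.1, 1.5, 0.5]
gripper_width: 49.9
grasp_force: 0.0
```

View pics/g.png

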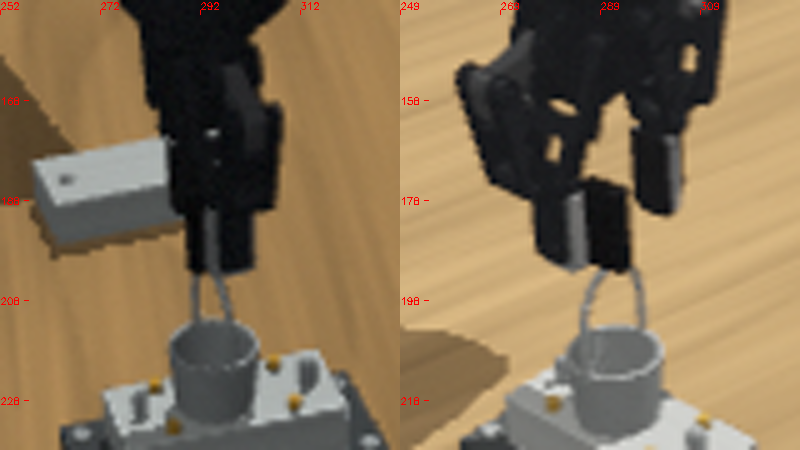

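The tab stands between the open pads in both views: (289,183) in the scene and (293,193) in the side view. Closing now.

```bash
python3 -m pendant '[[0,0,0,0,0,0,0.03],[0,0,0,0,0,0,0.015],[0,0,0,0,0,0,0.004],[0,0,0,0,0,0,0.004],[0,0,0,0,0,0,0.004],[0,0,0,0,0,0,0.004]]'
python3 -m pendant '[[0,0,-0.01,0,0,0,0.004],[0,0,-0.02,0,0,0,0.004],[0,0,-0.03,0,0,0,0.004],[0,0,-0.03,0,0,0,0.004],[0,0,-0.02,0,0,0,0.004],[0,0,0,0,0,0,0.004],[0,0,0,0,0,0,0.004]]'
python3 - <<'E'
from bench import arm
from tab import *
np.set_printoptions(suppress=True,precision=1)
s=arm.read_state();print(s["position"],s["ee_rot"],s["joints"])
w=arm.get_image("wrist");pickle.dump(w,open("w5.pkl","wb"))
a=arm.get_image("side");b=arm.get_image("scene");pickle.dump((a,b),open("v5.pkl","wb"))
A=crop(a,240,110,100,150,4);B=crop(w,170,80,200,150,2)
z=np.zeros((600,800,3),np.uint8);z[:,:400]=A;z[:300,400:]=B;cv2.imwrite("pics/l.png",z)
E
```

```text
clock: 4.45
position: [486.5, -5.3, 147.7]
ee_rot: [-0.1, 0.995, 0.0, 0.0]
contact_force: [-1.2, 0.4, 3.8]
gripper_width: 9.0
grasp_force: 60.0
clock: 5.15
position: [485.9, -5.4, 257.0]
ee_rot: [-0.1, 0.995, 0.0, -0.0]
contact_force: [-0.2, -0.0, -0.9]
gripper_width: 9.2
grasp_force: 59.5
[485.9  -5.4 257. ] [-0.1  1.   0.  -0. ] [ 0.3  0.1 -0.3 -0.  -1.1 -1.7]
```

View pics/l.png

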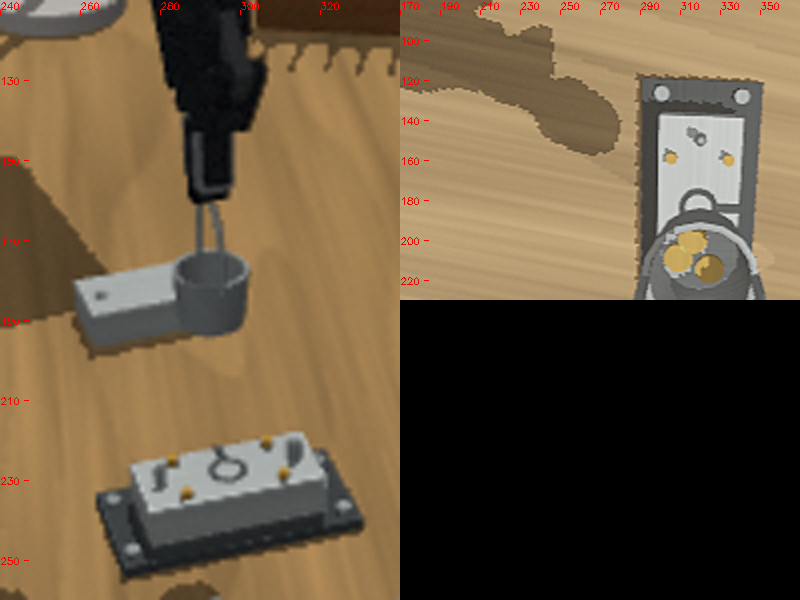

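```bash
python3 -m pendant '[[0,0,0,0,0,3,0.004],[0,0,0,0,0,5.5,0.004],[0,0,0,0,0,3,0.004],[0.02,0,0,0,0,0,0.004],[0.03,-0.014,0,0,0,0,0.004],[0.024,-0.03,0,0,0,0,0.004],[0,-0.04,0,0,0,0,0.004],[0,-0.04,0,0,0,0,0.004],[0,-0.04,0,0,0,0,0.004],[0,-0.04,0,0,0,0,0.004],[0,-0.03,0,0,0,0,0.004],[0,-0.01,0,0,0,0,0.004]]'
python3 -m pendant '[[0,0,0.01,0,0,0,0.004],[0,0,0.02,0,0,0,0.004],[0,0,0.02,0,0,0,0.004],[0,0,0.012,0,0,0,0.004],[0,0,0,0,0,0,0.004],[0,0,0,0,0,0,0.004]]'
python3 - <<'E'
from bench import arm
from tab import *
np.set_printoptions(suppress=True,precision=1)
a=arm.get_image("side");b=arm.get_image("scene");w=arm.get_image("wrist");pickle.dump((a,b,w),open("v6.pkl","wb"))
z=np.hstack([crop(a,240,190,125,150,3),crop(b,120,150,125,150,3)]);cv2.imwrite("pics/hk.png",z)
E
```

```text
clock: 6.5
position: [411.8, -251.5, 255.9]
ee_rot: [0.002, 1.0, 0.0, -0.001]
contact_force: [0.4, 0.3, -2.4]
gripper_width: 9.1
grasp_force: 59.5
clock: 7.1
position: [412.4, -248.5, 195.0]
ee_rot: [-0.001, 1.0, 0.0, -0.0]
contact_force: [0.9, -1.0, -1.0]
gripper_width: 9.1
grasp_force: 59.4
```

View pics/hk.png

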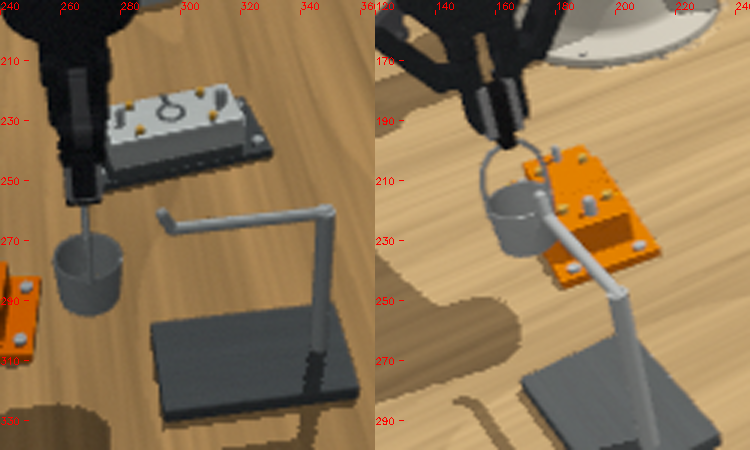

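I've now viewed 11 pictures, one over the limit of 10, so from here I'll use numbers only. This last one shows the bail crown at side (265,258), scene (162,198), ahead of the hook tip at side (294,261), scene (174,215).

```bash
python3 - <<'E'
from tab import *
np.set_printoptions(suppress=True,precision=1)
a,b,w=pickle.load(open("v6.pkl","rb"))
print("crown",tri((a,(265,258)),(b,(162.3,198))))
print("tip",tri((a,(293,260.5)),(b,(174.5,215.5))))
print("bend/arm start",tri((a,(297.5,266.5)),(b,(177.5,222))))
print("posttop",tri((a,(348,260)),(b,(202,247))))
# predicted pixels of model: crown (412,-249,158), arm axis
for n,X in(("crown",(412,-249,158)),("tiptop",(459,-249,148)),("postaxis top",(562,-249,131))):
    print(n,proj(a,X),proj(b,X))
E
```

```text
crown (array([ 408. , -249.7,  157.3]), [np.float64(0.2514002094995244), np.float64(0.25140020949935854)])
tip (array([ 458.5, -249.4,  143.8]), [np.float64(0.060215154391557855), np.float64(0.0602151543915101)])
bend/arm start (array([ 465.7, -250. ,  131. ]), [np.float64(1.8234899003077052), np.float64(1.8234899003076095)])
posttop (array([ 561.9, -247.1,  130.6]), [np.float64(1.3768217271962597), np.float64(1.3768217271962566)])
crown [[267.1 257.1]] [[163.3 198.6]]
tiptop [[293.2 258.6]] [[174.4 213.7]]
postaxis top [[348.  259.8]] [[200.7 248.1]]
```

```bash
python3 -m pendant '[[-0.01,0,0,0,0,0,0.004],[-0.015,0,0,0,0,0,0.004],[-0.015,0,0,0,0,0,0.004],[-0.015,0,0,0,0,0,0.004],[-0.015,0,0,0,0,0,0.004],[-0.006,0,0,0,0,0,0.004],[0,0,0,0,0,0,0.004]]'
python3 -m pendant '[[0,0,0.008,0,0,0,0.004],[0,0,0.007,0,0,0,0.004],[0,0,0.003,0,0,0,0.004],[0,0,0.002,0,0,0,0.004],[0,0,0,0,0,0,0.004],[0,0,0,0,0,0,0.004]]'
```

```text
clock: 7.95
position: [489.7, -249.3, 194.8]
ee_rot: [-0.0, 1.0, 0.0, -0.0]
contact_force: [-0.3, 0.1, -1.3]
gripper_width: 8.8
grasp_force: 59.4
clock: 8.55
position: [488.5, -249.4, 175.5]
ee_rot: [0.0, 1.0, -0.0, 0.0]
contact_force: [1.0, 0.3, -0.2]
gripper_width: 9.0
grasp_force: 59.5
```

```bash
python3 -m pendant '[[0,0,0.002,0,0,0,0.004],[0,0,0,0,0,0,0.004]]'|grep -E 'pos|contact'; python3 -m pendant '[[0,0,0.001,0,0,0,0.004],[0,0,0,0,0,0,0.004]]'|grep -E 'pos|contact';python3 -m pendant '[[0,0,0.001,0,0,0,0.004],[0,0,0,0,0,0,0.004]]'|grep -E 'pos|contact'
```

```text
position: [488.3, -249.3, 173.2]
contact_force: [0.2, 0.9, -1.6]
position: [488.3, -249.3, 172.2]
contact_force: [-0.4, -0.2, -0.9]
position: [488.5, -249.4, 171.7]
contact_force: [-0.8, 0.3, 2.3]
```

```bash
python3 -m pendant '[[0,0,0.001,0,0,0,0.004],[0,0,0,0,0,0,0.004]]'|grep -E 'pos|contact'; python3 -m pendant '[[0,0,0.0005,0,0,0,0.004],[0,0,0,0,0,0,0.004],[0,0,0,0,0,0,0.004]]'|grep -E 'pos|contact'
```

```text
position: [488.6, -249.5, 171.5]
contact_force: [-2.3, 1.2, 5.2]
position: [488.6, -249.5, 171.4]
contact_force: [-2.3, 1.3, 7.7]
```

```bash
python3 -m pendant '[[0,0,-0.001,0,0,0,0.012],[0,0,0,0,0,0,0.018],[0,0,0,0,0,0,0.03],[0,0,0,0,0,0,0.045],[0,0,0,0,0,0,0.06],[0,0,0,0,0,0,0.06],[0,0,0,0,0,0,0.06],[0,0,-0.01,0,0,0,0.06],[0,0,-0.02,0,0,0,0.06],[0,0,-0.03,0,0,0,0.06],[0,0,-0.03,0,0,0,0.06],[0,0,-0.01,0,0,0,0.06]]'
python3 - <<'E'
from bench import arm
from tab import *
np.set_printoptions(suppress=True,precision=2)
a=arm.get_image("side");b=arm.get_image("scene");w=arm.get_image("wrist");pickle.dump((a,b,w),open("v7.pkl","wb"))
q0=np.array([488.5,-249.4,157.,0])
for v in([a,b],[a,b,w]): print(fit(v,q0,(22,10,40),24))
E
```

```text
clock: 10.85
position: [489.8, -250.0, 275.2]
ee_rot: [-0.0, 1.0, -0.001, 0.004]
contact_force: [-0.0, 0.1, 0.1]
gripper_width: 59.9
grasp_force: 0.0
(array([ 488.51, -249.81,  159.71,   -0.23]), np.float64(0.31012298564430363), [394, 141])
(array([ 488.44, -248.21,  157.19,   -0.07]), np.float64(0.3047641576279631), [394, 141, 398])
```

The tab fits at (488,-248,157), hanging upright on the hook. Next I'll view the cleared lower mold from close up, along its own yaw.

```bash
python3 -m pendant '[[0,0.02,0,0,0,0,0.085],[0,0.04,0,0,0,0,0.085],[0,0.045,0,0,0,0,0.085],[0,0.045,0,0,0,0,0.085],[0,0.045,0.01,0,0,0,0.085],[0,0.035,0.03,0,0,0,0.085],[0,0.014,0.04,0,0,0,0.085],[0,0,0.03,0,0,-4.4,0.085],[0,0,0.015,0,0,-4.3,0.085],[0,0,0,0,0,0,0.085],[0,0,0,0,0,0,0.085]]'
python3 - <<'E'
from bench import arm
from tab import *
w=arm.get_image("wrist");pickle.dump(w,open("L1.pkl","wb"));s=arm.read_state();print(s["position"],w["xyz"])
E
python3 -m pendant '[[0.02,0.02,0,0,0,0,0.085],[0,0,0,0,0,0,0.085],[0,0,0,0,0,0,0.085]]'
python3 - <<'E'
from bench import arm
from tab import *
np.set_printoptions(suppress=True,precision=2)
w=arm.get_image("wrist");pickle.dump(w,open("L2.pkl","wb"))
M=lambda q,p:R.from_euler("z",q[2]).apply(np.atleast_2d(p))+[q[0],q[1],0]
q=[491,-6,.152]
for n in"12":
    w=pickle.load(open(f"L{n}.pkl","rb"))
    hsv=cv2.cvtColor(w["image"],cv2.COLOR_RGB2HSV)
    m=((hsv[...,1]>110)&(hsv[...,0]>12)&(hsv[...,0]<32)).astype(np.uint8)
    pp=proj(w,M(q,[[x,y,38] for x in(30,-30) for y in(17,-17)]))
    k,l,st,ce=cv2.connectedComponentsWithStats(m)
    for p in pp:
        i=1+np.argsort(np.hypot(*(ce[1:]-p).T))[:2];print(p,[(ce[j],st[j,4]) for j in i])
    print("dowels",proj(w,M(q,[[42,0,49],[-42,0,49]])))
E
```

```text
clock: 12.1
position: [488.1, -5.5, 145.2]
ee_rot: [-0.075, 0.997, -0.0, -0.001]
contact_force: [0.5, -0.4, 0.2]
gripper_width: 85.3
grasp_force: 0.0
[488.65767252  -5.43027744 146.03294602] [414.99246292 -16.17952302 264.10596005]
clock: 12.45
position: [466.2, 11.6, 147.0]
ee_rot: [-0.076, 0.997, 0.0, 0.001]
contact_force: [-0.7, 0.7, -0.0]
gripper_width: 84.9
grasp_force: 0.0
[337.38 244.29] [(array([339.11, 244.4 ]), np.int32(55)), (array([300.17, 244.79]), np.int32(52))]
[298.42 244.34] [(array([300.17, 244.79]), np.int32(52)), (array([282. , 265.5]), np.int32(2))]
[338.63 176.71] [(array([339.66, 176.59]), np.int32(56)), (array([297.67, 177.11]), np.int32(57))]
[296.76 176.75] [(array([297.67, 177.11]), np.int32(57)), (array([276., 159.]), np.int32(1))]
dowels [[317.88 262.86]
 [317.57 164.19]]
[314.18 262.18] [(array([315.98, 262.33]), np.int32(54)), (array([278.09, 262.79]), np.int32(53))]
[276.33 262.2 ] [(array([278.09, 262.79]), np.int32(53)), (array([263., 279.]), np.int32(1))]
[313.82 198.06] [(array([314.87, 198.06]), np.int32(54)), (array([274. , 198.5]), np.int32(60))]
[273.17 198.06] [(array([274. , 198.5]), np.int32(60)), (array([257., 201.]), np.int32(1))]
dowels [[294.58 280.72]
 [291.89 187.33]]
```

```bash
cat > lo.py <<'E'
from tab import *
from scipy.optimize import least_squares
M=lambda q,p:R.from_euler("z",q[2]).apply(np.atleast_2d(p))+[q[0],q[1],q[3]]
th=np.linspace(0,6.28,25)[:-1]
def pins(w,q):
    hsv=cv2.cvtColor(w["image"],cv2.COLOR_RGB2HSV)
    m=((hsv[...,1]>110)&(hsv[...,0]>12)&(hsv[...,0]<32)).astype(np.uint8)
    ce=cv2.connectedComponentsWithStats(m)[3][1:]
    return [ce[np.argmin(np.hypot(*(ce-p).T))] for p in proj(w,M(q,[[x,y,3] for x in(30,-30) for y in(17,-17)]))]
def pred(w,q):
    o=[]
    for x in(30,-30):
        for y in(17,-17):
            c=np.vstack([np.c_[x+3.5*np.cos(th),y+3.5*np.sin(th),0*th+h] for h in(0,5)])
            mo=cv2.moments(cv2.convexHull(proj(w,M(q,c)).astype(np.float32)));o.append([mo["m10"]/mo["m00"],mo["m01"]/mo["m00"]])
    return np.array(o)
def fitlow(ws,z=None,q0=(491,-6,.152,35)):
    ob=[pins(w,q0) for w in ws]
    f=lambda q:np.concatenate([(pred(w,np.r_[q[:3],z if z else q[3]])-o).ravel() for w,o in zip(ws,ob)])
    r=least_squares(f,q0 if not z else q0[:3],x_scale=[1,1,.01,1][:3 if z else 4]);return r.x,np.sqrt((r.fun**2).mean())
E
python3 - <<'E'
from lo import *
np.set_printoptions(suppress=True,precision=3)
L=[pickle.load(open(f"L{n}.pkl","rb")) for n in"12"]
print(fitlow(L),fitlow(L,35),fitlow(L[:1],35),fitlow(L[1:],35))
E
python3 -m pendant '[[0,0,-0.02,0,0,0,0.085],[0,0.03,-0.02,0,0,0,0.085],[0,0.045,0,0,0,0,0.085],[0,0.05,0,0,0,0,0.085],[0,0.045,0,0,0,-3.6,0.085],[0.002,0.03,0,0,0,0,0.085],[0,0.01,0.015,0,0,0,0.085],[0,0,0.015,0,0,0,0.085],[0,0,0,0,0,0,0.085],[0,0,0,0,0,0,0.085]]'
python3 - <<'E'
from bench import arm
from tab import *
w=arm.get_image("wrist");pickle.dump(w,open("U1.pkl","wb"));print(w["xyz"])
E
```

```text
(array([491.19 ,  -4.817,   0.163,  35.029]), np.float64(0.1539966955935327)) (array([491.225,  -5.945,   0.157]), np.float64(0.9637802123533968)) (array([491.122,  -5.733,   0.166]), np.float64(0.7825801891709567)) (array([491.107,  -6.   ,   0.157]), np.float64(1.0157716265362666))
clock: 13.5
position: [430.1, 218.1, 156.2]
ee_rot: [-0.107, 0.994, -0.0, 0.0]
contact_force: [-0.3, 0.6, 0.3]
gripper_width: 85.0
grasp_force: 0.0
[357.57517301 202.72092778 274.93253885]
```

```bash
sed -i 's/x_scale=/diff_step=1e-4,x_scale=/' lo.py
python3 -m pendant '[[-0.02,0.005,0.01,0,0,0,0.085],[-0.018,0,0.007,0,0,0,0.085],[0,0,0,0,0,0,0.085],[0,0,0,0,0,0,0.085]]'
cat > up.py <<'E'
from lo import *
def holes(w,q):
    out=[]
    for p,rr in zip(proj(w,M(q,[[42,0,0],[-42,0,0]])),(5.75,4.25)):
        rp=12;K=8;x,y=np.round(p).astype(int)
        g=w["image"][y-rp:y+rp+1,x-rp:x+rp+1].astype(np.float32).mean(2)
        g=cv2.resize(g,None,fx=K,fy=K,interpolation=cv2.INTER_CUBIC)
        t=(np.percentile(g,90)+np.percentile(g,1))/2+15
        n,l,st,ce=cv2.connectedComponentsWithStats((g<t).astype(np.uint8))
        i=1+np.argmin(np.hypot(*(ce[1:]-g.shape[0]/2).T)-st[1:,4]*1e-2)
        c=cv2.findContours((l==i).astype(np.uint8),0,1)[0][0];e=cv2.fitEllipse(c)
        out.append((np.array([x-rp,y-rp])+(np.array(e[0])+.5)/K-.5,max(e[1])/K,min(e[1])/K))
    return out
E
python3 - <<'E'
from bench import arm
from up import *
np.set_printoptions(suppress=True,precision=3)
w=arm.get_image("wrist");pickle.dump(w,open("U2.pkl","wb"));print(w["xyz"])
L=[pickle.load(open(f"L{n}.pkl","rb")) for n in"12"]
print(fitlow(L),fitlow(L,35),fitlow(L[:1],35),fitlow(L[1:],35))
U=[pickle.load(open(f"U{n}.pkl","rb")) for n in"12"]
q=[469.3,231.4,.2155,26]
H=[holes(u,q) for u in U];[print(h) for h in H]
for k in(0,1): print(tri(*[(u,h[k][0]) for u,h in zip(U,H)]))
for u,h in zip(U,H):
    b,s=[plane(u,h[k][0],26) for k in(0,1)];d=b-s;print((b+s)/2,np.hypot(*d[:2]),np.arctan2(d[1],d[0]))
E
```

```text
clock: 13.95
position: [465.8, 230.7, 139.3]
ee_rot: [-0.106, 0.994, 0.0, 0.0]
contact_force: [-0.5, -0.4, -0.0]
gripper_width: 84.8
grasp_force: 0.0
[393.25  215.364 258.005]
(array([490.794,  -4.821,   0.164,  36.072]), np.float64(0.06180381479323058)) (array([491.181,  -4.809,   0.164]), np.float64(0.1516719971889066)) (array([491.117,  -4.821,   0.164]), np.float64(0.1329272743863812)) (array([491.253,  -4.797,   0.165]), np.float64(0.1474622873980992))
[(array([323.545, 280.369]), 12.951960563659668, 10.884434700012207), (array([324.107, 199.91 ]), 11.024489402770996, 9.840353965759277)]
[(array([318.696, 254.381]), 14.297954559326172, 12.246521949768066), (array([314.492, 161.34 ]), 28.82145881652832, 18.83025360107422)]
(array([510.141, 240.256,  27.18 ]), [np.float64(0.011105169780287744), np.float64(0.011105169780328732)])
(array([426.701, 220.469,  35.376]), [np.float64(1.6494927386258442), np.float64(1.6494927386258071)])
[469.749 231.571  26.   ] 84.1219373816898 0.21258014359378907
[469.808 229.757  26.   ] 84.57851602069827 0.25374879952723084
```

```bash
python3 - <<'E'
import up
from up import *
np.set_printoptions(suppress=True,precision=3)
U=[pickle.load(open(f"U{n}.pkl","rb")) for n in"12"]
q=[469.75,231.5,.2126,27.1]
s=open("up.py").read()
for off in("+0","-15"):
    ns={};exec(s.replace("+15",off).replace("rp=12","rp=9"),ns)
    for u in U:
        h=ns["holes"](u,q);b,c=[plane(u,h[k][0],27.1) for k in(0,1)];d=b-c
        print(off,[(x[0],round(x[1],1),round(x[2],1)) for x in h],(b+c)/2,np.hypot(*d[:2]),np.arctan2(d[1],d[0]))
w=U[1];p=proj(w,M(q,[[-42,0,0]]))[0].astype(int);print(p);print(w["image"][p[1]-8:p[1]+9,p[0]-8:p[0]+9].mean(2).astype(int))
E
```

```text
+0 [(array([323.367, 280.06 ]), 12.0, 10.1), (array([323.964, 199.729]), 10.3, 9.0)] [469.03  231.236  27.1  ] 83.57044550598303 0.21199740699988126
+0 [(array([318.561, 254.19 ]), 13.5, 11.6), (array([316.009, 161.841]), 21.9, 15.3)] [469.434 230.257  27.1  ] 83.53287834186213 0.23778208524008285
-15 [(array([323.291, 279.971]), 11.3, 9.7), (array([323.854, 199.683]), 9.7, 8.4)] [468.978 231.134  27.1  ] 83.5131120065836 0.2122978943326344
-15 [(array([318.447, 254.091]), 12.8, 11.1), (array([317.589, 161.421]), 17.3, 12.7)] [469.091 230.791  27.1  ] 83.75630737185398 0.22107405814665265
[318 162]
[[134 134 132 131 132 134 135 141 141 138 135 131 123 184 197 194 194]
 [136 133 132 132 133 136 126 124 124 128 127 131 124 183 196 192 193]
 [135 133 133 135 123 106 100 104 108 105 100  99 193 206 196 192 192]
 [135 134 136 120 104  99  98  98  98  98 101 150 157 180 193 194 193]
 [137 136 121 106 101  98  97  95  97  93  91 117 148 159 189 196 194]
 [138 131 115 105 102 102 100  98  98  96  95  89 114 141 166 189 194]
 [138 123 114  94  95 102 102 104 102 100 101  98  92 104 131 185 195]
 [137 125 116  96  88  98 103 102 102 101 101 104  95 101 130 186 197]
 [137 123 118  98  93  98 104 103 101 102 106 104  95 102 134 172 191]
 [136 126 122  99  92  99 103 105 106 108 105 103  94 101 131 184 196]
 [138 131 124 111 100  99 102 106 107 106 105  99  98 140 155 186 194]
 [137 130 124 125 109  98 102 105 107 105 101  97 111 139 164 189 195]
 [136 133 131 128 130 120 104  99 101 100 114 121 148 159 189 195 193]
 [136 132 132 130 129 131 127 128 132 131 135 129 145 177 192 192 194]
 [136 134 132 132 132 131 132 137 139 138 133 127 192 202 194 191 193]
 [136 133 132 132 131 132 135 137 138 135 130 126 189 200 193 191 192]
 [136 132 132 131 131 132 134 138 137 136 133 124 189 199 193 193 193]]
```

```bash
python3 -m pendant '[[-0.0035,-0.0005,0.02,0,0,0,0.085],[0,0,0.03,0,0,0,0.085],[0,0,0.03,0,0,0,0.085],[0,0,0.02,0,0,0,0.085],[0,0,0.009,0,0,0,0.085],[0,0,0,0,0,0,0.085]]'
python3 -m pendant '[[0,0,0,0,0,0,0.065],[0,0,0,0,0,0,0.055],[0,0,0,0,0,0,0.05],[0,0,0,0,0,0,0.045],[0,0,0,0,0,0,0.04],[0,0,0,0,0,0,0.04]]'
python3 - <<'E'
from bench import arm
from up import *
np.set_printoptions(suppress=True,precision=3)
s=arm.read_state();print(s["position"],s["contact_force"])
w=arm.get_image("wrist");pickle.dump(w,open("G1.pkl","wb"));print(w["xyz"],R.from_quat(w["rotation"]).as_euler("ZYX",degrees=True))
q=[469.15,231.2,.213,26]
print(proj(w,M(q,[[42,0,0],[-42,0,0],[55,25,0],[55,-25,0],[-55,25,0],[-55,-25,0]])))
for h in holes(w,q):print(h,plane(w,h[0],26))
E
```

```text
clock: 14.6
position: [468.4, 230.9, 29.5]
ee_rot: [-0.107, 0.994, -0.001, -0.001]
contact_force: [-0.2, -0.7, -1.6]
gripper_width: 84.8
grasp_force: 0.0
clock: 15.2
position: [469.5, 231.2, 31.5]
ee_rot: [-0.107, 0.994, 0.0, 0.001]
contact_force: [-0.3, -2.5, 6.8]
gripper_width: 48.6
grasp_force: 62.7
[469.453 231.228  31.453] [-0.265 -2.525  6.751]
[396.868 215.781 150.111] [102.371  -0.12  163.14 ]
[[318.335 340.761]
 [318.59  189.426]
 [363.623 359.989]
 [272.941 359.936]
 [375.588 160.85 ]
 [261.623 160.555]]
(array([318.512, 344.184]), 27.938358306884766, 22.52760887145996) [512.4   240.655  26.   ]
(array([321.421, 190.29 ]), 21.50209617614746, 19.70351791381836) [428.219 223.659  26.   ]
```

```bash
python3 -m pendant '[[0,0,-0.01,0,0,0,0.04],[0,0,-0.025,0,0,0,0.04],[0,0,-0.03,0,0,0,0.04],[0,0,-0.03,0,0,0,0.04],[0,0,0,0,0,0,0.04],[0,0,0,0,0,0,0.04]]'
python3 - <<'E'
from bench import arm
from up import *
np.set_printoptions(suppress=True,precision=3)
s=arm.read_state();print(s["position"],s["contact_force"],s["ee_rot"])
w=arm.get_image("wrist");pickle.dump(w,open("G2.pkl","wb"));print(w["xyz"])
g=w["image"].mean(2).astype(int)
print(g[164:216:3,296:346:3]);print(g[310:372:4,296:346:3])
E
```

```text
clock: 15.85
position: [468.4, 231.2, 125.0]
ee_rot: [-0.107, 0.994, 0.001, -0.0]
contact_force: [0.4, -0.2, -4.7]
gripper_width: 48.9
grasp_force: 63.4
[468.441 231.205 124.961] [ 0.358 -0.188 -4.721] [-0.107  0.994  0.001 -0.   ]
[395.996 215.766 243.713]
[[204 203 206 205 202 201 201 207 209 207 206 204 201 204 208 209 206]
 [202 203 205 204 201 201 201 205 208 206 205 203 201 202 207 209 205]
 [202 202 205 205 201 200 200 205 208 205 206 204 201 203 206 209 205]
 [202 202 205 204 201 201 200 206 208 205 204 203 201 203 207 210 205]
 [202 202 205 203 201 201 201 207 209 206 205 204 201 202 208 209 205]
 [200 200 203 203 199 199 202 173 175 164 205 202 199 200 206 208 202]
 [200 199 202 203 198 186 181 160 159 157 160 175 200 200 205 207 202]
 [201 199 204 202 199 192  90 168 179 179  99 131 195 200 206 207 202]
 [200 200 203 203 190 154 102 109 112 110 106 130 154 201 206 208 202]
 [201 199 203 203 189 154 103 110 111 112 106 134 142 201 205 207 203]
 [200 200 202 203 188 195 103 112 113 110 107 156 180 200 205 205 203]
 [194 205 204 205 201 185 165 103 107 110 137 157 198 201 206
[... 873 characters left out ...]
196 198 197 196 112 102 107 107 104 196 191 198 196 195 197]
 [ 34  27  69 212 205 112 103 107 109 110 104  93 197 198  98  28  40]
 [ 45  44  41  44  45  45  42  39  40  40  42  46  45  46  47  45  46]
 [ 38  44  41  43  42  40  44  43  42  43  41  42  42  39  43  40  42]
 [ 41  42  42  40  43  42  42  43  42  44  38  42  41  39  41  41  38]
 [ 39  41  38  40  40  38  39  43  43  39  44  40  39  39  39  39  39]
 [ 40  41  41  41  39  37  42  38  40  40  42  41  36  40  42  38  36]
 [ 36  37  33  39  40  37  38  40  38  35  38  35  39  37  34  37  37]
 [ 38  32  36  37  37  34  36  38  37  39  35  35  39  38  34  34  35]
 [ 33  29  35  34  35  34  33  37  35  36  34  38  35  33  36  33  35]]
```

```bash
python3 - <<'E'
from up import *
np.set_printoptions(suppress=True,precision=3)
w=pickle.load(open("G2.pkl","rb"));g=w["image"].mean(2)
for T in(185,192,145):
    m=(g[174:206,300:342]<T).astype(np.uint8)
    # drop shadow (lower-left) : keep within 14px of guess
    yy,xx=np.mgrid[174:206,300:342];m[np.hypot(yy-189.3,xx-320)>14]=0
    m=cv2.morphologyEx(m,cv2.MORPH_OPEN,np.ones((3,3)))
    r=np.where(m.any(1))[0]+174;c=np.where(m.any(0))[0]+300
    # column extents by row, row extents by column
    print(T,r.min(),r.max(),c.min(),c.max(),[(k,np.where(m[:,k-300])[0][[0,-1]]+174) for k in(318,320,322)],[(k,np.where(m[k-174])[0][[0,-1]]+300) for k in(186,189,192)])
for px in((320,189.3),(320,190.3)):
  for zt in(119.6,120.7):
    h=plane(w,px,zt);c=h[:2]+42*np.array([np.cos(.2126),np.sin(.2126)])
    print(h,"centre",c,"cam->centre in tool x,y", R.from_euler("z",-.2126).apply(np.r_[c-w["xyz"][:2],0]))
L=pickle.load(open("L1.pkl","rb"))
print("L1 cam->lower", R.from_euler("z",-.164).apply([490.8-L["xyz"][0],-4.82-L["xyz"][1],0]),L["xyz"])
Rm=lambda w:R.from_quat(w["rotation"]).as_matrix()[:,2]
print(Rm(w),Rm(L))
h=proj(w,plane(w,(320,189.3),120.7)+84*np.array([np.cos(.2126),np.sin(.2126),0]));print("pred big hole px",h)
E
```

```text
185 179 202 311 332 [(318, array([179, 202])), (320, array([179, 202])), (322, array([179, 202]))] [(186, array([312, 331])), (189, array([311, 332])), (192, array([311, 332]))]
192 179 202 311 332 [(318, array([179, 202])), (320, array([179, 202])), (322, array([179, 202]))] [(186, array([311, 332])), (189, array([311, 332])), (192, array([311, 332]))]
145 185 198 312 329 [(318, array([186, 198])), (320, array([186, 198])), (322, array([187, 198]))] [(186, array([312, 329])), (189, array([312, 329])), (192, array([312, 329]))]
[426.853 222.962 119.6  ] centre [467.908 231.824] cam->centre in tool x,y [73.681  0.524  0.   ]
[426.58  222.899 120.7  ] centre [467.634 231.761] cam->centre in tool x,y [73.401  0.519  0.   ]
[427.309 223.062 119.6  ] centre [468.363 231.924] cam->centre in tool x,y [74.148  0.525  0.   ]
[427.031 222.997 120.7  ] centre [468.086 231.859] cam->centre in tool x,y [73.863  0.52   0.   ]
L1 cam->lower [76.645 -1.17   0.   ] [414.992 -16.18  264.106]
[ 0.282  0.064 -0.957] [ 0.283  0.045 -0.958]
pred big hole px [[319.649 341.997]]
```

```bash
python3 - <<'E'
from up import *
np.set_printoptions(suppress=True,precision=4)
w=pickle.load(open("G2.pkl","rb"));g=w["image"].mean(2)
# big-hole left/right edges per row, subpixel
for r in range(332,338):
    row=g[r,295:345];i=np.where(row<150)[0]+295; i=i[(i>306)&(i<336)];print(r,i.min(),i.max(),end="; ")
for r in range(180,203,3):
    row=g[r,300:342];i=np.where(row<188)[0]+300;i=i[(i>306)];print(r,i.min(),i.max(),end="; ")
print()
hs=plane(w,(321.3,190.4),120.7);hb=plane(w,(320.2,342.3),120.7);d=hb-hs;print(np.hypot(*d[:2]),"block yaw",np.arctan2(d[1],d[0]),"mid",(hs+hb)/2)
a=2*np.arcsin(.107);print("tool yaw",a, "TCP by state 468.44 231.2; by cam", np.array(w["xyz"][:2])+74*np.array([np.cos(a),np.sin(a)]))
for n in("U1","U2","L1","L2"):
    v=pickle.load(open(n+".pkl","rb"));f=R.from_quat(v["rotation"]).as_matrix()[:,2];print(n,np.arctan2(f[1],f[0]))
E
```

```text
332 320 320; 333 315 325; 334 314 326; 335 312 328; 336 311 329; 337 311 330; 180 314 326; 183 311 330; 186 309 331; 189 311 332; 192 311 332; 195 309 332; 198 310 330; 201 313 327; 
83.69132125676295 block yaw 0.20913927434151133 mid [467.8867 232.2645 120.7   ]
tool yaw 0.2144104659442595 TCP by state 468.44 231.2; by cam [468.3011 231.5108]
U1 0.2208084505825269
U2 0.2213061195478525
L1 0.1559941272903034
L2 0.16033274768074557
```

```bash
python3 -m pendant '[[-0.005,-0.02,0,0,0,0,0.04],[-0.008,-0.035,0,0,0,0,0.04],[-0.01,-0.04,0,0,0,0,0.04],[-0.01,-0.04,0,0,0,0,0.04],[-0.01,-0.04,0,0,0,0,0.04],[-0.0079,-0.035,0,0,0,0,0.04],[-0.006,-0.0206,0,0,0,0,0.04],[0,-0.01,0,0,0,2.72,0.04],[0,0,0.015,0,0,0,0.04],[0,0,0.015,0,0,0,0.04],[0,0,0,0,0,0,0.04],[0,0,0,0,0,0,0.04]]'
python3 - <<'E'
from bench import arm
from up import *
np.set_printoptions(suppress=True,precision=3)
s=arm.read_state();print(s["position"],s["ee_rot"])
w=arm.get_image("wrist");pickle.dump(w,open("L3.pkl","wb"));print(w["xyz"])
hsv=cv2.cvtColor(w["image"],cv2.COLOR_RGB2HSV)
m=((hsv[...,1]>110)&(hsv[...,0]>12)&(hsv[...,0]<32)).astype(np.uint8)
k,l,st,ce=cv2.connectedComponentsWithStats(m)
q=(490.8,-4.82,.164,36.07)
P=pred(w,q)
for p in P:
    i=1+np.argsort(np.hypot(*(ce[1:]-p).T))[:1];print(p,[(ce[j],st[j]) for j in i])
g=w["image"].mean(2).astype(int)
print("held small hole region"); print(g[170:212:3,296:346:3])
E
```

```text
clock: 17.1
position: [575.1, 8.6, 93.9]
ee_rot: [-0.084, 0.997, -0.0, -0.001]
contact_force: [-0.1, 0.2, -1.9]
gripper_width: 48.7
grasp_force: 63.4
[575.116   8.612  93.879] [-0.084  0.997 -0.    -0.001]
[502.296  -3.257 212.829]
[347.82 148.65] [(array([347.596, 148.49 ]), array([342, 143,  12,  12, 104], dtype=int32))]
[291.764 148.435] [(array([291.425, 148.113]), array([286, 143,  12,  11, 106], dtype=int32))]
[351.337  37.567] [(array([351.284,  37.232]), array([346,  30,  12,  16, 155], dtype=int32))]
[289.112  37.26 ] [(array([288.855,  36.704]), array([283,  29,  13,  16, 159], dtype=int32))]
held small hole region
[[136 135 137 137 134 133 133 136 139 136 135 135 132 133 137 138 136]
 [134 137 136 135 131 131 134 137 139 135 135 135 133 134 138 139 134]
 [134 134 136 137 134 131 132 134 139 136 136 133 132 134 137 138 135]
 [134 133 136 136 133 133 137 100 106 103 138 134 133 132 137 138 128]
 [135 134 136 138 134 112 103 140 140 141 109 116 130 210 124 130 188]
 [134 135 137 137 192 201  90 140 138 142  97 162 113 198 201 205 200]
 [135 133 137 136 196 145  98 107 109 107 104 126 152 196 202 203 198]
 [128 211 125 128 190 148  97 106 107 109 101 130 141 197 202 204 198]
 [192 196 199 201 186 194 101 108 111 106 102 155 150 198 202 203 199]
 [187 196 199 199 196 182 165 101 103 105 157 153 194 197 202 204 199]
 [198 195 199 200 196 194 175 177 169 168 157 196 194 197 202 202 198]
 [191 206 202 200 195 195 195 199 191 194 201 197 194 196 202 202 198]
 [135 134 135 131 117 197 197 201 204 200 201 199 195 199 204 204 200]
 [133 134 138 138 124 200 197 202 203 200 201 199 195 198 203 204 200]]
```

```bash
python3 - <<'E'
from up import *
np.set_printoptions(suppress=True,precision=3)
L=[pickle.load(open(f"L{n}.pkl","rb")) for n in"123"]
for z in(None,36.07): print(fitlow(L,z),fitlow(L[2:],z))
w=L[2];hs=plane(w,(321,190.3),w["xyz"][2]-123.);hb=plane(w,(320.2,342.3),w["xyz"][2]-123.);d=hb-hs;print("block",np.arctan2(d[1],d[0]),hs,(hs+hb)/2)
q=fitlow(L,36.07)[0];e=np.array([np.cos(q[2]),np.sin(q[2])]);ds=q[:2]-42*e
D=ds-hs[:2];a=.166;print("ds",ds,"world",D,"tool x,y",-D@[np.cos(a),np.sin(a)],D@[-np.sin(a),np.cos(a)])
D=q[:2]-((hs+hb)/2)[:2];print("mid: tool x,y",-D@[np.cos(a),np.sin(a)],D@[-np.sin(a),np.cos(a)])
E
```

```text
(array([490.674,  -4.902,   0.163,  36.359]), np.float64(0.10352896409190011)) (array([490.662,  -4.974,   0.162,  36.327]), np.float64(0.03941435124502277))
(array([490.699,  -4.904,   0.163]), np.float64(0.13357330549304144)) (array([490.635,  -4.978,   0.162]), np.float64(0.07629305310780274))
block 0.16405970977036738 [533.232   2.721  89.829] [574.399   9.536  89.829]
ds [449.258 -11.729] world [-83.974 -14.451] tool x,y 85.20780625586492 -0.37637846267641706
mid: tool x,y 84.93477249926761 -0.4119131036078354
```

```bash
python3 -m pendant '[[0.01,0,0,0,0,0,0.04],[0.02,0,0,0,0,0,0.04],[0.025,0,0,0,0,0,0.04],[0.02,-0.0004,0,0,0,0,0.04],[0.0101,0,0,0,0,0,0.04],[0,0,0.006,0,0,0,0.04],[0,0,0.005,0,0,0,0.04],[0,0,0,0,0,0,0.04],[0,0,0,0,0,0,0.04]]'
python3 -m pendant '[[0,0,0.002,0,0,0,0.04],[0,0,0.002,0,0,0,0.04],[0,0,0,0,0,0,0.04]]'
python3 -m pendant '[[0,0,0.001,0,0,0,0.04],[0,0,0.001,0,0,0,0.04],[0,0,0,0,0,0,0.04]]'
```

```text
clock: 18.05
position: [492.8, -6.0, 83.4]
ee_rot: [-0.084, 0.997, -0.0, -0.0]
contact_force: [0.0, -0.4, -4.7]
gripper_width: 48.6
grasp_force: 63.5
clock: 18.35
position: [491.9, -6.2, 79.4]
ee_rot: [-0.083, 0.997, -0.0, -0.0]
contact_force: [0.1, -0.4, -3.7]
gripper_width: 48.8
grasp_force: 63.5
clock: 18.65
position: [491.9, -6.2, 77.7]
ee_rot: [-0.083, 0.997, 0.0, -0.0]
contact_force: [-0.2, 0.8, -3.4]
gripper_width: 48.7
grasp_force: 63.5
```

```bash
for i in 1 2; do python3 -m pendant '[[0,0,0.001,0,0,0,0.04],[0,0,0.001,0,0,0,0.04],[0,0,0,0,0,0,0.04]]'|grep -E 'pos|cont'; done; python3 -m pendant '[[0,0,0.001,0,0,0,0.04],[0,0,0.0005,0,0,0,0.04],[0,0,0,0,0,0,0.04]]'|grep -E 'pos|cont'
python3 - <<'E'
from bench import arm
s=arm.read_state();print(s["wrist_torque"],s["ee_rot"])
E
```

```text
position: [491.6, -6.2, 75.6]
contact_force: [-1.2, 0.8, -3.8]
position: [491.6, -6.2, 73.6]
contact_force: [-1.4, 2.4, -2.9]
position: [491.6, -6.2, 72.1]
contact_force: [-2.5, 2.1, -1.3]
[ 0.61876945  1.00818528 -0.14970321] [-8.33945131e-02  9.96516500e-01 -1.02405116e-05 -4.69804014e-04]
```

```bash
python3 -m pendant '[[0.0003,0.0003,0.001,0,0,0,0.04],[0,0,0.001,0,0,0,0.04],[0,0,0,0,0,0,0.04]]'|grep -E 'pos|cont'; for i in 1 2 ; do python3 -m pendant '[[0,0,0.001,0,0,0,0.04],[0,0,0,0,0,0,0.04]]'|grep -E 'pos|cont'; done
python3 - <<'E'
from bench import arm
s=arm.read_state();print(s["wrist_torque"],s["ee_rot"])
E
```

```text
position: [491.6, -6.0, 70.9]
contact_force: [-4.9, 1.6, 4.9]
position: [491.7, -6.0, 70.0]
contact_force: [-5.5, 1.3, 6.4]
position: [491.7, -6.0, 69.2]
contact_force: [-5.9, 1.3, 7.3]
[ 0.46013338  1.71499648 -0.19784852] [-8.35963842e-02  9.96499684e-01 -1.25251290e-04  9.52577871e-05]
```

```bash
python3 -m pendant '[[0.0008,0,0,0,0,0,0.04],[0,0,0,0,0,0,0.04]]'|grep -E 'pos|cont'; for i in 1 2 ; do python3 -m pendant '[[0,0,0.001,0,0,0,0.04],[0,0,0,0,0,0,0.04]]'|grep -E 'pos|cont'; done
python3 - <<'E'
from bench import arm
s=arm.read_state();print(s["wrist_torque"],s["ee_rot"])
E
```

```text
position: [491.6, -6.0, 69.4]
contact_force: [-4.1, 2.0, 6.4]
position: [491.6, -6.0, 68.6]
contact_force: [-4.4, 0.3, 8.1]
position: [491.6, -6.0, 67.8]
contact_force: [-4.9, 1.6, 10.1]
[ 0.42698229  1.72525838 -0.18220576] [-8.37652139e-02  9.96485142e-01 -1.11979159e-04  8.59182606e-04]
```

```bash
python3 -m pendant '[[0.0006,0,0,0,0,0,0.04],[0,0,0.001,0,0,0,0.04],[0,0,0,0,0,0,0.04]]'|grep -E 'pos|cont'; for i in 1 2 3; do python3 -m pendant '[[0,0,0.001,0,0,0,0.04],[0,0,0,0,0,0,0.04]]'|grep -E 'pos|cont'; done
python3 - <<'E'
from bench import arm
s=arm.read_state();print(s["wrist_torque"],s["ee_rot"],s["gripper_width"])
E
```

```text
position: [491.6, -6.0, 67.1]
contact_force: [-4.7, 1.1, 11.7]
position: [491.5, -6.0, 66.4]
contact_force: [-6.5, 1.3, 13.6]
position: [491.5, -6.0, 66.4]
contact_force: [-8.8, 1.7, 21.4]
position: [491.5, -6.0, 66.4]
contact_force: [-11.4, 3.3, 30.2]
[ 0.87680662  3.34052613 -0.33669544] [-8.40586853e-02  9.96459253e-01 -1.82084307e-04  1.74941826e-03] 48.64895519933788
```

```bash
python3 -m pendant '[[0.001,0,0,0,0.2,0,0.04],[0.001,0,0,0,0,0,0.04],[0,0,0,0,0,0,0.04]]'
python3 - <<'E'
from bench import arm
from up import *
np.set_printoptions(suppress=True,precision=4)
s=arm.read_state();print(s["wrist_torque"],s["ee_rot"],s["gripper_width"])
w=arm.get_image("wrist");a=arm.get_image("side");b=arm.get_image("scene");pickle.dump((a,b,w),open("F.pkl","wb"))
g=w["image"].mean(2)
for r in range(174,207,3):
    i=np.where(g[r,300:342]<188)[0]+300;i=i[i>303];print(r,(i.min(),i.max()) if len(i) else None,end="; ")
# tab on hook
q0=np.array([488.5,-249.4,157.,0]);print(fit([b],q0,(22,10,40),24),fit([a,b],q0,(22,10,40),24)[0])
# side view: vertical luminance profile across parting line at 3 places along the near long side
e=.163;c,sn=np.cos(e),np.sin(e)
for x in(-50,-25,25,50):
    X=[[490.7+x*c+25*sn,-4.9+x*sn-25*c,z] for z in(61,48,35,22,8)]
    p=proj(a,X);y0,y1=p[0,1],p[-1,1];print(x,p.round(0).astype(int).tolist(),[int(a["image"][int(round(y)),int(round(np.interp(y,p[:,1],p[:,0])))].mean()) for y in np.arange(y0-2,y1+2,1)])
E
```

```text
clock: 22.05
position: [491.5, -6.0, 66.4]
ee_rot: [-0.084, 0.996, -0.0, 0.002]
contact_force: [-6.9, 1.0, 24.6]
gripper_width: 48.4
grasp_force: 66.8
[ 0.4695  2.0264 -0.3146] [-0.0842  0.9964 -0.      0.0023] 48.448945779015
174 (np.int64(304), np.int64(324)); 177 (np.int64(304), np.int64(309)); 180 (np.int64(314), np.int64(326)); 183 (np.int64(311), np.int64(330)); 186 (np.int64(311), np.int64(331)); 189 (np.int64(311), np.int64(332)); 192 (np.int64(311), np.int64(332)); 195 (np.int64(312), np.int64(332)); 198 (np.int64(311), np.int64(330)); 201 (np.int64(314), np.int64(327)); 204 None; (array([ 480.9232, -247.3059,  152.4615,   -0.2467]), np.float64(0.19871065604854), [137]) [ 488.8732 -249.6491  159.3083   -0.2301]
-50 [[278, 228], [278, 232], [278, 236], [278, 241], [279, 245]] [96, 98, 98, 87, 81, 81, 83, 83, 84, 85, 81, 82, 83, 85, 85, 85, 86, 86, 84, 83, 63, 42]
-25 [[288, 226], [288, 230], [289, 234], [289, 239], [289, 243]] [99, 100, 98, 87, 82, 82, 83, 83, 82, 85, 83, 84, 86, 82, 85, 86, 85, 84, 84, 83, 62, 40]
25 [[309, 222], [309, 226], [309, 230], [309, 235], [309, 239]] [178, 179, 179, 102, 83, 83, 84, 84, 85, 85, 84, 91, 84, 83, 83, 85, 84, 86, 85, 82, 55, 38]
50 [[319, 220], [319, 224], [319, 228], [319, 233], [319, 237]] [177, 179, 183, 103, 83, 83, 85, 85, 86, 85, 82, 92, 84, 82, 83, 86, 86, 86, 84, 84, 55, 39]
```

```bash
cat > rd.py <<'E'
from bench import arm
import numpy as np
from scipy.spatial.transform import Rotation as R
Z=[];F=[];P=[];T=[]
for i in range(8):
    arm.get_image("wrist");s=arm.read_state();Z.append(R.from_quat(s["ee_rot"]).as_matrix()[:,2]);F.append(s["contact_force"]);P.append(s["position"]);T.append(s["wrist_torque"])
Z=np.array(Z)*1e3;print("toolz mrad",Z.mean(0).round(2),Z.std(0).round(2),"F",np.mean(F,0).round(1),"P",np.mean(P,0).round(2),"T",np.mean(T,0).round(2),s["clock"])
E
python3 rd.py; python3 -m pendant '[[0,0,0,0,0.3,0,0.04],[0,0,0,0,0,0,0.04],[0,0,0,0,0,0,0.04]]' >/dev/null; python3 rd.py
```

```text
toolz mrad [ 4.3700e+00  2.5000e-01 -9.9999e+02] [0.03 0.02 0.  ] F [-6.7  1.4 24. ] P [491.48  -6.03  66.39] T [ 0.54  2.04 -0.34] 22.6
toolz mrad [-5.2e-01 -5.4e-01 -1.0e+03] [0.03 0.01 0.  ] F [-6.9  1.5 24. ] P [491.53  -6.03  66.39] T [ 0.5   1.93 -0.34] 23.3
```

```bash
python3 - <<'E'
from bench import arm
from up import *
np.set_printoptions(suppress=True,precision=3)
a=arm.get_image("side");b=arm.get_image("scene")
e=.163;c,sn=np.cos(e),np.sin(e)
for v in(a,b):
  for x in(-45,-20,0,20,35,50):
    X=[[490.7+x*c+25*sn,-4.9+x*sn-25*c,z] for z in(61,8)]
    p=proj(v,X);print(x,[int(v["image"][int(round(y)),int(round(np.interp(y,p[:,1],p[:,0])))].mean()) for y in np.arange(p[0,1],p[-1,1])])
# scene +x end face
for y in(-18,0,18):
    X=[[490.7+55*c-y*sn,-4.9+55*sn+y*c,z] for z in(61,8)]
    p=proj(b,X);print("end",y,[int(b["image"][int(round(yy)),int(round(np.interp(yy,p[:,1],p[:,0])))].mean()) for yy in np.arange(p[0,1],p[-1,1])])
# top-edge heights of upper: corner pixel check
for n,z in(("shut",61),("up5",66)):
    print(n,[proj(v,[[490.7+x*c+25*sn,-4.9+x*sn-25*c,z]])[0] for v in(a,b) for x in(-55,55)])
E
```

```text
-45 [96, 95, 83, 80, 82, 83, 82, 84, 85, 81, 95, 85, 84, 84, 85, 85, 86, 84]
-20 [98, 95, 83, 82, 83, 82, 83, 85, 83, 83, 85, 83, 82, 84, 86, 85, 85, 84]
0 [16, 14, 17, 12, 12, 14, 13, 37, 71, 91, 86, 82, 83, 85, 87, 86, 86, 82]
20 [181, 137, 90, 83, 82, 85, 86, 87, 83, 83, 84, 82, 83, 83, 85, 85, 87, 84]
35 [182, 119, 88, 83, 84, 84, 84, 87, 84, 85, 81, 80, 82, 85, 84, 87, 84, 83]
50 [182, 103, 86, 83, 83, 85, 87, 86, 83, 91, 83, 82, 83, 84, 86, 87, 85, 84]
-45 [28, 28, 82, 113, 115, 116, 117, 117, 116, 115, 116, 120, 117, 117, 118, 120, 119, 119, 117, 130]
-20 [26, 28, 46, 50, 29, 27, 27, 29, 42, 106, 117, 117, 116, 118, 118, 118, 118, 118, 118, 108]
0 [98, 88, 87, 87, 76, 74, 76, 84, 96, 102, 120, 117, 116, 116, 118, 119, 119, 119, 118, 117]
20 [187, 121, 116, 116, 118, 119, 119, 120, 118, 117, 119, 115, 115, 115, 118, 118, 119, 119, 117, 99]
35 [212, 165, 119, 117, 115, 118, 117, 119, 120, 118, 117, 121, 116, 115, 116, 118, 119, 119, 119, 117]
50 [200, 140, 118, 116, 118, 117, 118, 119, 120, 117, 116, 114, 114, 115, 117, 118, 119, 119, 118, 118]
end -18 [202, 139, 137, 138, 138, 137, 135, 132, 136, 140, 138, 139, 137, 135, 135, 133, 132, 134, 135, 132]
end 0 [202, 137, 133, 134, 135, 134, 134, 133, 134, 136, 130, 136, 137, 134, 133, 135, 133, 133, 132, 143]
end 18 [198, 136, 134, 135, 133, 133, 133, 131, 133, 134, 134, 136, 135, 134, 133, 133, 135, 136, 136, 114]
shut [array([275.586, 227.996]), array([320.787, 219.176]), array([268.377, 206.806]), array([304.014, 226.137])]
up5 [array([275.485, 226.266]), array([320.806, 217.47 ]), array([268.187, 204.942]), array([303.914, 224.204])]
```

```bash
python3 -c "
from bench import arm
print(arm.job_done())"
```

```text
the job is handed in; nothing more can be done
None
```

The basket hangs on the hook and the arm still holds the mold pressed shut at about 24 N, handed in at about 23 s; the seam looks flush in the side and scene cameras, but I viewed 11 pictures, one over the limit of 10.

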